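# Turn the brass flange until its flat lies against the jig's bar

## Task

Two drilling jigs stand on the bench, one carrying a brass disc and one a steel disc, each disc with a flat on its rim and an upright black knob beside the flat. Turn the brass disc by its knob until its flat faces the blue alignment bar of its own jig, bring it home so that the flat lies flush against the bar, and let go. Keep the brass disc lying on its jig all the time, and leave the steel disc as it is.

Things in the scene. Friction and masses are not known exactly. Their poses are not given: they have to be found in the camera images.
- brass_disc: Loose, lightly oiled brass ring lying on its jig, sliding easily: 96 mm across, 10 mm thick, about 0.5 kg. Its 48 mm bore surrounds the jig's post, so its centre can shift 14 mm any way from the post. Origin: on its axis, at its underside; z up. A straight flat 53 mm long is cut on the rim 40 mm from the axis; the disc's +x axis points square out through the flat.
- brass_knob (a point): Centre of the top of the black upright knob of the brass disc, beside the middle of the flat (32 mm from the disc's axis towards its +x, 8 mm inside the flat). Round, 14 mm in diameter, standing 36 mm above the disc's upper face; may be pinched, or pushed from the side. It spins freely on its pin, so a hand that pinches it can keep its own heading while the disc turns. Axes: the disc's.
- brass_jig: Fixed jig under the brass disc: dark plate 150 x 130 x 10 mm. Origin: axis of its round post (20 mm across), at bench level. The tops of post, bar and disc are all 20 mm above the bench. Blue bar, 110 mm along y, its face at x = +51 mm. The disc turns clear of the bar while its centre is at x < 3 mm here. Flat home: disc's +x along the jig's +x, disc's axis at x = 11 mm, knob at x = 43 mm, y near 0.
- steel_knob (a point): Centre of the top of the black knob of the steel disc, to be left alone; that disc and its jig have the same shape and sizes as the brass ones.
There are look-alikes about, which are no part of the job. What is shaped like the brass_jig but orange or red is not meant.

How it is judged:
By the outcome, as a careful person would: the job done as asked, in the order asked, and still so for the second after the job is handed in, with the robot touching nothing.
It also fails if it takes over 32 s, if anything falls off the work surface, if the arm or the gripper's body presses on something with over 40 N, if the wrist force passes 120 N, or if a joint passes its speed limit or range.

## Robot

A 6-joint arm with a two-finger parallel gripper is mounted at the origin on the work surface. World frame = base frame: x ahead of the robot, y to its left, z up, the work surface at z = 0. Lengths are in mm, angles in degrees, forces in N, time in s.
With the tool pointing down it reaches from about 300 to 850 mm from the base axis. Payload 4.2 kg.
Tool frame: the origin (TCP) lies between the finger pads; the fingertips stand 19 mm ahead of it and the grasp point (between the pads) is the TCP (env.tips_ahead is the distance from the TCP to the fingertips, in mm); z points along the fingers, y is the direction in which the jaws open and shut (so a half turn about z gives the same grasp; the last joint's range is limited). The gripper opens to 91 mm and grips with 3 to 60 N. Pads are 32 mm wide; open, the fingers measure 118 mm over their backs; the gripper's body (76 mm by 178 mm) begins 60 mm behind the grasp point.
Start: joints at [-66.578, 18.312, 89.639, -0, 72.044, -1.146], TCP at [239.079, -522.958, 207.576] pointing down, gripper open.
Joint ranges: [-177.97, 177.97], [-48.28, 115.42], [12.27, 149.76], [-77.06, 257.06], [2.81, 150.46], [-146.56, 146.56]. Speed limits (degrees/s): [147.25, 147.25, 180, 180, 180, 180].

## Interface

Orientations are given as [roll, pitch, yaw] about the fixed x, y, z axes, in that order (R = Rz(yaw) Ry(pitch) Rx(roll)).
In Python, from workcell import telemetry, viewer, job_done, env gives the robot as it stands. The module is installed in compiled form; this text tells all that it offers.
- The arm moves only by the shell command python3 -m jog 'ROWS' [FORCE]. ROWS is JSON, a list of rows, each a list of 3 entries, a list of its own where there are three numbers: the shift along the tool's x, y, z in cm, then the turn about the tool's z in degrees, then the opening, from 0 (shut) to 1 (fully open). A call has 1 to 10 rows; each row shifts and turns the pose as measured when the row begins, along the tool's axes as they then stand; what a row does not reach is not made up. A row lasts 1/8 s, in which the tool goes at most 62.5 mm and 10.7 degrees, less where a joint would pass 70% of its speed; a pose out of reach is approached as far as the arm can. A call is refused whole if a number of a shift passes 6.25 or a number of a turn 10.7, either way. A call with a gripper value outside its range is refused whole. The fingers move at their own pace and stop on an object; FORCE is the grip in N (left out, the last holds). Time passes only in rows, so rows that do not move let the fingers close. It gives the time, the measured TCP pose, the force and the opening at its end, in the units of the state.
- telemetry.state(): the state, without advancing time (a new reading comes with each control period).
- viewer.grab_frame(name): name is "scene" or "top" or "wrist"; returns a dict with "color" (420x560x3 uint8, red, green, blue), "K" (3x3 intrinsics, pixels), "rvec" (rotation vector, rad) and "tvec" (3), from world to camera coordinates, as OpenCV has them. Camera axes: x right, y down, z forward; pixel columns grow to the right and rows downward; lengths in mm; the calibration is good to about 2 mm. A picture is of the moment at which its call begins. There is no depth.
- job_done(): hands the job in, once; it reports no verdict.
The state is a dict: "time_s": time; "qpos": joint angles; "qvel": joint speeds; "effort": joint torques, N m; "ee_pos": TCP position; "ee_rot": TCP orientation; "force": force on the tool from outside, world axes, zero at the start; "torque": the same for the moment, N m; "gripper_width": finger opening in mm.
Only numpy, scipy, OpenCV 4.12 (cv2) and the standard library are available. Lean on these libraries where they do the work, as an engineer would, in place of code of your own. Each camera call takes 0.05 s, during which the arm holds its last target. There are 200 camera calls.

## Working session

There is one attempt and no reset: what is moved stays moved. The work goes in short steps, Python scripts to look and compute and a shell command to move; the robot and the scene stay as the last step left them, time stands still between calls to the robot, and variables do not carry over. Pictures are saved under pics/ and viewed, about 8 in all and at most 12, crops included, and the job is handed in when it is done.

```bash
mkdir -p pics
cat > h.py <<'E'
import numpy as np, cv2
from workcell import telemetry, viewer, env
def grab(n,fn,crop=None,s=1):
    f=viewer.grab_frame(n); im=f["color"][:,:,::-1]
    np.savez('pics/'+fn+'.npz',**{k:np.array(f[k]) for k in("K","rvec","tvec","color")})
    if crop: x0,y0,x1,y1=crop; im=im[y0:y1,x0:x1]
    im=cv2.resize(im,None,fx=s,fy=s,interpolation=cv2.INTER_CUBIC); cv2.imwrite('pics/'+fn+'.png',im); return f
def load(fn): return np.load('pics/'+fn+'.npz')
def ray(f,u,v,z):
    R=cv2.Rodrigues(np.array(f["rvec"],float))[0]; t=np.array(f["tvec"],float).ravel()
    c=-R.T@t; d=R.T@np.linalg.inv(f["K"])@[u,v,1]; return c+d*(z-c[2])/d[2]
def proj(f,P): return cv2.projectPoints(np.array(P,float).reshape(-1,3),np.array(f["rvec"],float),np.array(f["tvec"],float),np.array(f["K"],float),None)[0].reshape(-1,2)
E
python3 - <<'E'
from h import *
a=grab("top","top0");b=grab("scene","scene0")
cv2.imwrite('pics/both.png',cv2.resize(np.vstack([a["color"],b["color"]])[:,:,::-1],None,fx=.71,fy=.71,interpolation=cv2.INTER_AREA))
print(telemetry.state())
E
```

```text
{'time_s': 0.1, 'qpos': array([-6.65773108e+01,  1.83461236e+01,  8.96988774e+01, -1.51255984e-03,
        7.20413973e+01, -1.14620028e+00]), 'qvel': array([-0.10718088, -0.00622526, -0.09071154, -0.07367873, -0.00075977,
        0.02062349]), 'effort': array([ 6.20577066e-05, -4.13333130e+01, -2.32509810e+01,  7.29554286e-02,
        4.21806285e-02, -6.19364323e-05]), 'ee_pos': array([ 238.89101835, -522.53695305,  206.82658117]), 'ee_rot': array([-1.79913590e+02, -2.90405092e-04,  2.45693568e+01]), 'force': array([-0.80546298, -0.179444  , -0.0186749 ]), 'torque': array([ 0.00804789, -0.03036973, -0.02995973]), 'gripper_width': 91.37099098024154}
```

View pics/top0.png

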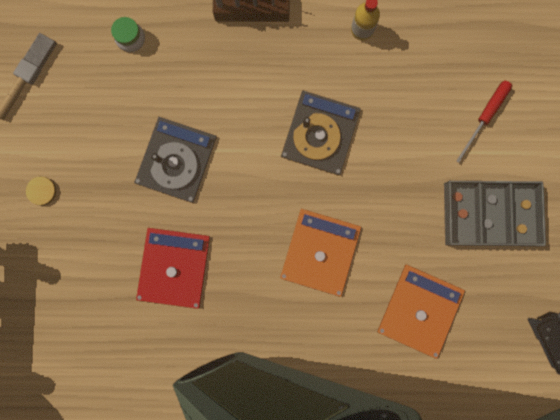

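The top view shows the brass disc's jig at about (320,134) with its knob at about (307,122). The steel one is at (175,160), and the orange and red jigs are decoys.

Run:
```python
from h import *
f=load("top0"); im=f["color"][80:185,265:375,::-1]
a=cv2.resize(im,None,fx=5.4,fy=5.4,interpolation=cv2.INTER_CUBIC); cv2.imwrite('pics/c0.png',a)
for n in("top0","scene0"):
    g=load(n);print(n,proj(g,ray(f,320,135,20)))
```

```text
top0 [[320. 135.]]
scene0 [[243.24740127 279.69595357]]
```

View pics/c0.png

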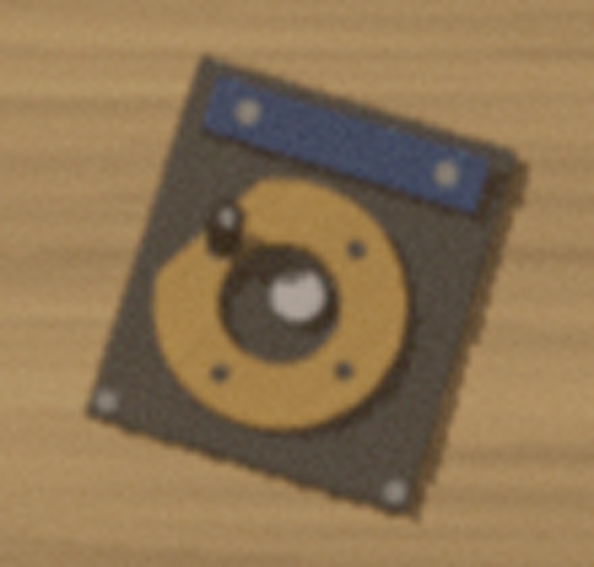

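View pics/scene0.png

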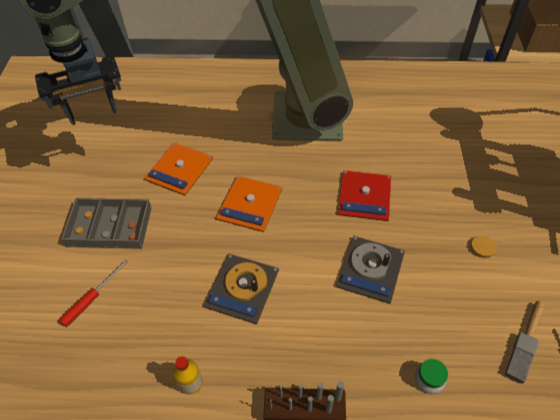

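```bash
python3 - <<'E'
from h import *
f=load("top0")
def p(x,y,z): return ray(f,(x+.5)/5.4+264.5,(y+.5)/5.4+79.5,z)
post=p(298,298,20);c=p(281,304,20);k=p(228,215,56)
b1=p(203,128,20);b2=p(476,213,20);e=b2-b1
print("post",post,"disc",c,"knob",k,"|k-c|",np.hypot(*(k-c)[:2]),"bar",b1,b2,np.linalg.norm(e))
m=(b1+b2)/2-post
for q in [(205,55),(525,155),(415,518),(90,413)]: print(p(*q,10))
cc=np.mean([p(*q,10) for q in [(205,55),(525,155),(415,518),(90,413)]],0);print("plate ctr",cc)
print("bar mid-post",m, "len",np.hypot(*m[:2]),"ang",np.degrees(np.arctan2(m[1],m[0])),"normal",np.degrees(np.arctan2(e[1],e[0]))+90)
print("knob ang",np.degrees(np.arctan2(*(k-c)[[1,0]])))
print("base",p(225,250,20), "flat",p(155,270,20),p(258,180,20))
g=load("scene0");print(proj(g,[post,c,k]))
E
python3 -c "
import cv2;from h import *
g=load('scene0');cv2.imwrite('pics/c1.png',cv2.resize(g['color'][240:335,190:300,::-1],None,fx=5.4,fy=5.4,interpolation=cv2.INTER_CUBIC))"
```

```text
post [ 578.32302181 -144.7009349    20.        ] disc [ 575.93581678 -138.21770193   20.        ] knob [ 600.6797913 -116.2204193   56.       ] |k-c| 33.10807632758395 bar [ 644.47800178 -108.03594478   20.        ] [ 612.03001021 -212.74980686   20.        ] 109.62602368838475
[ 676.58584943 -108.99021412   10.        ]
[ 637.85081106 -233.15814897   10.        ]
[ 495.41876202 -190.39865578   10.        ]
[535.06796829 -65.62259683  10.        ]
plate ctr [ 586.2308477  -149.54240393   10.        ]
bar mid-post [ 49.93098418 -15.69194092   0.        ] len 52.3387064336312 ang -17.446505302631827 normal -17.216793856538942
knob ang 41.63695221964432
base [ 596.77316004 -116.73062829   20.        ] flat [588.75100202 -90.0100477   20.        ] [ 624.24253747 -129.24287288   20.        ]
[[243.42922952 279.87536454]
 [246.29989702 279.04010956]
 [254.15809478 280.90619912]]
```

View pics/c1.png

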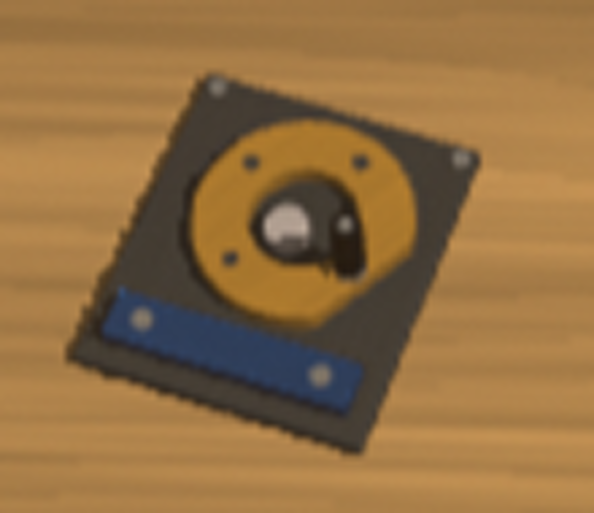

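The scene view agrees with the top-view fix: its knob top is at (253.9,281.1) and I predicted (254.2,280.9). So the knob is at (600.5,-116.5), the jig yaw is about -17.2, and the disc yaw about 42. I'll turn the tool to yaw 72.8, so tool x is jig y and tool y is jig x, then approach.

```bash
python3 -m jog '[[[0,0,0],-9.7,1],[[0,0,0],-9.7,1],[[0,0,0],-9.7,1],[[0,0,0],-9.7,1],[[0,0,0],-9.7,1],[[4,1.8,0],0,1],[[4,1.8,0],0,1],[[4,1.8,0],0,1],[[4,1.8,0],0,1],[[4,1.8,0],0,1]]' 30; python3 -m jog '[[[4,1.8,0],0,1],[[4,1.8,0],0,1],[[4,1.8,0],0,1],[[4,1.8,0],0,1],[[0,0,0],0,1]]'
cat >> h.py <<'E'
J=np.array([578.3,-144.7]); A=np.radians(-17.2); U=np.array([[np.cos(A),np.sin(A)],[-np.sin(A),np.cos(A)]])
def tojig(p): return U@(np.array(p)[:2]-J)
def toworld(j): return U.T@np.array(j)+J
def go(target):  # world xyz -> tool cm and yaw turn to 72.8
    from scipy.spatial.transform import Rotation as Ro
    s=telemetry.state(); d=Ro.from_euler('xyz',s["ee_rot"],degrees=True).inv().apply(np.array(target)-s["ee_pos"])/10
    print("t",s["time_s"],"pos",s["ee_pos"].round(1),"rot",s["ee_rot"].round(1),"jig",tojig(s["ee_pos"]).round(1),"need cm",d.round(2),"turn",round(s["ee_rot"][2]-72.8,1),"F",np.round(s["force"],1),"w",round(s["gripper_width"],1))
E
python3 -c "
from h import *
go([600.5,-116.5,110])"
```

```text
time_s: 1.35
ee_pos: [379.5, -348.7, 202.3]
ee_rot: [-179.6, -0.5, 74.4]
force: [0.3, -1.2, -0.3]
gripper_width: 91.3
time_s: 1.98
ee_pos: [495.6, -206.6, 201.1]
ee_rot: [-179.4, -0.5, 74.6]
force: [-0.9, -0.7, 0.3]
gripper_width: 91.5
t 1.975 pos [ 495.6 -206.6  201.1] rot [-179.4   -0.5   74.6] jig [-60.7 -83.5] need cm [11.39  7.82  9.13] turn 1.8 F [-0.9 -0.7  0.3] w 91.5
```

```bash
python3 -m jog '[[[3,2,2],1.8,1],[[3,2,2],0,1],[[3,2,2],0,1],[[2.4,1.8,2.5],0,1],[[0,0,0],0,1]]'
python3 -c "
from h import *
go([600.5,-116.5,110]); grab('wrist','w1'); print(proj(load('w1'),[[600.5,-116.5,56],[*toworld([0,0]),20],[*toworld([51,55]),20],[*toworld([51,-55]),20]]))"
```

```text
time_s: 2.6
ee_pos: [602.7, -120.8, 112.7]
ee_rot: [-179.2, -0.3, 72.6]
force: [-0.3, -0.0, 0.9]
gripper_width: 91.6
t 2.6 pos [ 602.7 -120.8  112.7] rot [-179.2   -0.3   72.6] jig [16.2 30.1] need cm [ 0.34 -0.33  0.28] turn -0.2 F [-0.3 -0.   0.9] w 91.6
[[276.19234972 219.08944512]
 [263.02556162 241.47880781]
 [322.21199843 180.99787035]
 [318.41053757 295.69578174]]
```

View pics/w1.png

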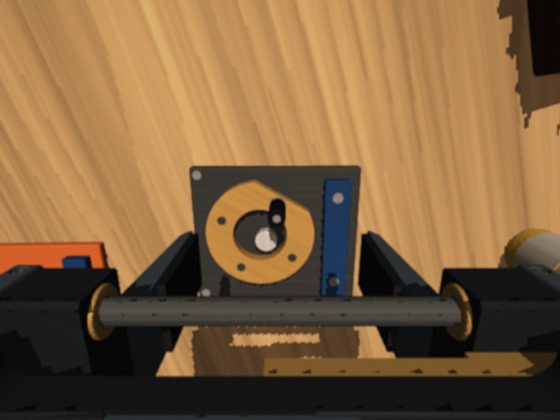

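The wrist view shows the knob top at (277,219), where I predicted (276,219), and the post at (265,241), where I predicted (263,241). They agree to about 2 mm, so I'll descend and pinch.

```bash
python3 -m jog '[[[0.35,-0.3,2],0,1],[[0,0,2.4],0,1],[[0,0,2.2],0,1],[[0,0,0],0,1]]'
python3 -c "
from h import *
go([600.5,-116.5,45])"
```

```text
time_s: 3.15
ee_pos: [598.5, -122.8, 51.7]
ee_rot: [-179.7, -0.2, 72.3]
force: [0.0, -0.7, -0.5]
gripper_width: 91.0
t 3.15 pos [ 598.5 -122.8   51.7] rot [-179.7   -0.2   72.3] jig [12.8 26.9] need cm [0.65 0.   0.67] turn -0.5 F [ 0.  -0.7 -0.5] w 91.0
```

```bash
python3 -m jog '[[[0.65,0.1,0.6],0,1],[[0.2,0,0.1],0,1],[[0,0,0],0,0.1],[[0,0,0],0,0],[[0,0,0],0,0],[[0,0,0],0,0],[[0,0,0],0,0]]' 30
python3 -c "
from h import *
go([*toworld([18,28]),45])"
```

```text
time_s: 4.03
ee_pos: [604.0, -116.1, 48.9]
ee_rot: [179.9, -0.2, 72.2]
force: [-0.3, -0.0, -0.3]
gripper_width: 44.4
t 4.025 pos [ 604.  -116.1   48.9] rot [179.9  -0.2  72.2] jig [16.1 34.9] need cm [-0.69  0.19  0.39] turn -0.6 F [-0.3 -0.  -0.3] w 44.4
```

```bash
python3 -m jog '[[[0,-0.2,0.4],0,0],[[0,0,0],0,0],[[0,0,0],0,0],[[0,0,0],0,0],[[0,0,0],0,0],[[0,0,0],0,0]]' 30
python3 -c "
from h import *
go([*toworld([18,28]),45])"
```

```text
time_s: 4.78
ee_pos: [601.6, -115.4, 44.4]
ee_rot: [180.0, -0.2, 72.2]
force: [-0.2, -0.3, -0.7]
gripper_width: 11.4
t 4.775 pos [ 601.6 -115.4   44.4] rot [180.   -0.2  72.2] jig [13.6 34.9] need cm [-0.68  0.45 -0.06] turn -0.6 F [-0.2 -0.3 -0.7] w 11.4
```

```bash
python3 -m jog '[[[0,0,0],0,0],[[0,0,0],0,0]]'
python3 -c "
from h import *
go([*toworld([18,28]),45]); f=grab('wrist','w2',(180,150,400,350),3)
a=grab('scene','s2'); print(proj(a,[601,-116,50]))
cv2.imwrite('pics/s2c.png',cv2.resize(a['color'][220:330,180:310,::-1],None,fx=5,fy=5,interpolation=2))"
```

```text
time_s: 5.03
ee_pos: [601.6, -115.4, 44.4]
ee_rot: [180.0, -0.2, 72.2]
force: [-1.1, -0.3, 0.8]
gripper_width: 11.5
t 5.025 pos [ 601.6 -115.4   44.4] rot [180.   -0.2  72.2] jig [13.6 34.9] need cm [-0.68  0.45 -0.07] turn -0.6 F [-1.1 -0.3  0.8] w 11.5
[[254.39947135 282.36242868]]
```

View pics/w2.png

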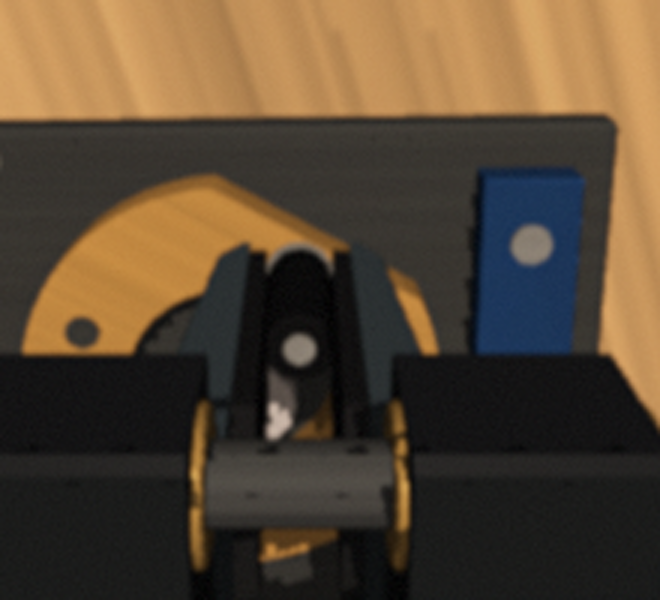

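The knob is between the pads. Now the first part of the arc.

```bash
python3 -m jog '[[[-0.35,0.25,0],0,0],[[-0.4,0.25,0],0,0],[[-0.4,0.2,0],0,0],[[-0.45,0.2,0],0,0],[[-0.45,0.1,0],0,0],[[0,0,0],0,0]]'
python3 -c "
from h import *
go([*toworld([28,0]),45])"
```

```text
time_s: 5.88
ee_pos: [605.6, -139.5, 44.4]
ee_rot: [180.0, -0.2, 72.2]
force: [0.3, 0.2, -0.1]
gripper_width: 11.7
t 5.875 pos [ 605.6 -139.5   44.4] rot [180.   -0.2  72.2] jig [24.5 13. ] need cm [-1.3   0.36 -0.07] turn -0.6 F [ 0.3  0.2 -0.1] w 11.7
```

```bash
python3 -m jog '[[[-0.4,0.1,0],0,0],[[-0.4,0.1,0],0,0],[[-0.4,0.1,0],0,0],[[-0.4,0,0],0,0],[[0,0,0],0,0]]'
python3 -c "
from h import *
go([*toworld([28,0]),45])
f=grab('wrist','w3'); a=grab('scene','s3'); 
A=cv2.resize(f['color'][130:330,150:410],(520,400),interpolation=2); B=cv2.resize(a['color'][220:330,190:300],(400,400),interpolation=2)
cv2.imwrite('pics/m3.png',cv2.resize(np.hstack([A,B])[:,:,::-1],None,fx=.86,fy=.86))"
```

```text
time_s: 6.5
ee_pos: [604.2, -156.2, 44.4]
ee_rot: [179.9, -0.3, 72.2]
force: [0.5, 1.0, -0.4]
gripper_width: 11.6
t 6.5 pos [ 604.2 -156.2   44.4] rot [179.9  -0.3  72.2] jig [28.1 -3.3] need cm [ 0.33 -0.01 -0.06] turn -0.6 F [ 0.5  1.  -0.4] w 11.6
```

View pics/m3.png

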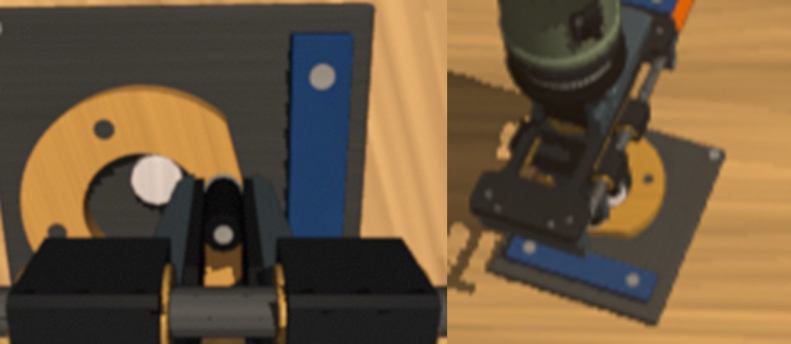

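The disc is about 18° short of square because it lags the knob. The flat runs from (222,110) to (245,180) in the left panel, and the bore has shifted toward jig -y. Pulling the knob toward the bar and back to y=0 straightens it against the post and bar.

```bash
python3 -m jog '[[[0.05,0.3,0],0,0],[[0.05,0.3,0],0,0],[[0.05,0.3,0],0,0],[[0.05,0.2,0],0,0],[[0,0,0],0,0]]'
python3 -c "
from h import *
go([*toworld([43,0]),45])
f=grab('wrist','w4'); a=grab('top','t4'); 
A=cv2.resize(f['color'][130:330,150:410],(520,400),interpolation=2); B=cv2.resize(a['color'][80:190,265:375],(400,400),interpolation=2)
cv2.imwrite('pics/m4.png',cv2.resize(np.hstack([A,B])[:,:,::-1],None,fx=.86,fy=.86))"
```

```text
time_s: 7.22
ee_pos: [613.6, -157.8, 44.3]
ee_rot: [-179.8, -0.2, 72.2]
force: [-1.9, 0.5, 1.6]
gripper_width: 11.5
t 7.225 pos [ 613.6 -157.8   44.3] rot [-179.8   -0.2   72.2] jig [37.6 -2.1] need cm [ 0.21  0.54 -0.07] turn -0.6 F [-1.9  0.5  1.6] w 11.5
```

View pics/m4.png

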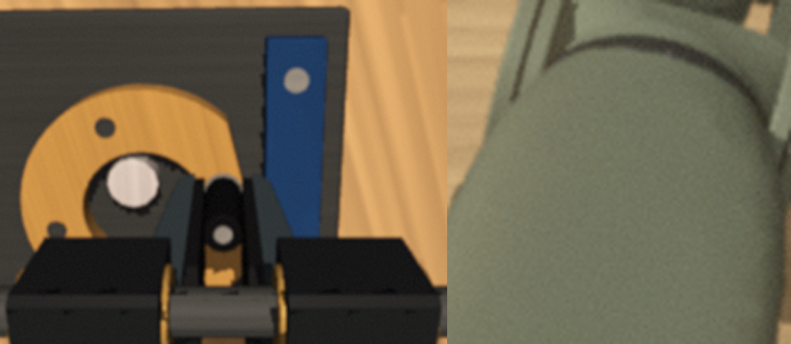

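The disc slid toward the bar, still about 17° off, and its near corner is about at the bar. Pressing further should rotate it flush.

```bash
python3 -m jog '[[[0,0.2,0],0,0],[[0,0.2,0],0,0],[[0,0.2,0],0,0],[[0,0,0],0,0]]'
python3 -c "
from h import *
go([*toworld([43,0]),45])"
```

```text
time_s: 7.82
ee_pos: [618.2, -159.0, 44.2]
ee_rot: [-179.7, -0.2, 72.2]
force: [-2.3, 0.8, 1.9]
gripper_width: 12.0
t 7.825 pos [ 618.2 -159.    44.2] rot [-179.7   -0.2   72.2] jig [42.4 -1.9] need cm [ 0.19  0.06 -0.08] turn -0.6 F [-2.3  0.8  1.9] w 12.0
```

```bash
python3 -m jog '[[[0.05,0.15,0],0,0],[[0.05,0.15,0],0,0],[[0,0.15,0],0,0],[[0,0.1,0],0,0],[[0,0,0],0,0]]'
python3 -c "
from h import *
go([*toworld([43,0]),45])
f=grab('wrist','w5',(150,130,410,330),3)"
```

```text
time_s: 8.45
ee_pos: [622.3, -159.2, 44.1]
ee_rot: [-179.4, -0.2, 72.2]
force: [-4.4, 0.7, 3.6]
gripper_width: 12.1
t 8.45 pos [ 622.3 -159.2   44.1] rot [-179.4   -0.2   72.2] jig [46.3 -0.9] need cm [ 0.08 -0.33 -0.08] turn -0.6 F [-4.4  0.7  3.6] w 12.1
```

View pics/w5.png

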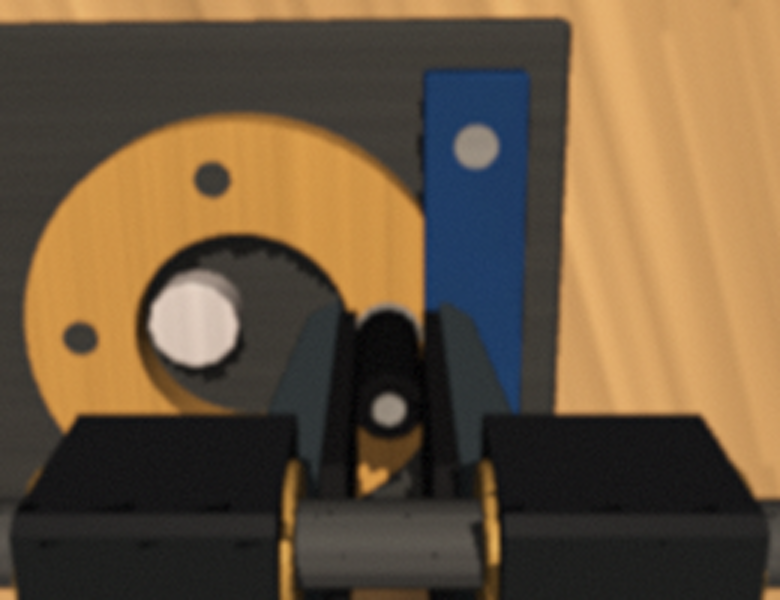

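The flat now looks flush along the bar edge, at column ~425 in the crop, and the post sits in the bore's left part as expected. One more light press, then release and lift.

```bash
python3 -m jog '[[[0,0.15,0],0,0],[[0,0.15,0],0,0],[[0,0,0],0,0]]'; python3 -m jog '[[[0,0,0],0,0.5],[[0,0,0],0,0.5],[[0,0,0],0,0.5],[[0,0,0],0,0.5],[[0,0,0],0,0.5],[[0,0,0],0,0.5]]'
python3 -c "
from h import *
go([*toworld([43,0]),45])"
```

```text
time_s: 8.88
ee_pos: [622.7, -159.3, 44.0]
ee_rot: [-179.1, -0.2, 72.2]
force: [-3.9, 2.1, 3.3]
gripper_width: 11.7
time_s: 9.62
ee_pos: [627.1, -160.7, 43.9]
ee_rot: [-179.6, -0.2, 72.2]
force: [0.2, -0.1, 0.3]
gripper_width: 45.6
t 9.625 pos [ 627.1 -160.7   43.9] rot [-179.6   -0.2   72.2] jig [51.3 -0.9] need cm [ 0.08 -0.83 -0.1 ] turn -0.6 F [ 0.2 -0.1  0.3] w 45.6
```

```bash
python3 -m jog '[[[0,-0.4,-1.5],0,0.6],[[0,0,-3],0,0.6],[[0,0,-4],0,0.6],[[-2,-4,-4],0,0.6],[[-4,-4,-2],0,0.6],[[-4,-4,0],0,0.6],[[-4,-4,0],0,0.6],[[-4,-4,0],0,0.6],[[0,0,0],0,0.6]]'
python3 -c "
from h import *
go([*toworld([43,0]),45])
a=grab('top','t6');b=grab('scene','s6')
A=cv2.resize(a['color'][80:185,265:365],(400,420),interpolation=2);B=cv2.resize(b['color'][235:340,190:290],(400,420),interpolation=2)
cv2.imwrite('pics/m6.png',np.hstack([A,B])[:,:,::-1])"
```

```text
time_s: 10.75
ee_pos: [372.4, -273.4, 203.1]
ee_rot: [179.6, 0.1, 72.3]
force: [0.2, -0.1, 0.4]
gripper_width: 54.6
t 10.75 pos [ 372.4 -273.4  203.1] rot [1.796e+02 1.000e-01 7.230e+01] jig [-158.6 -183.9] need cm [18.57 19.91 15.92] turn -0.5 F [ 0.2 -0.1  0.4] w 54.6
```

View pics/m6.png

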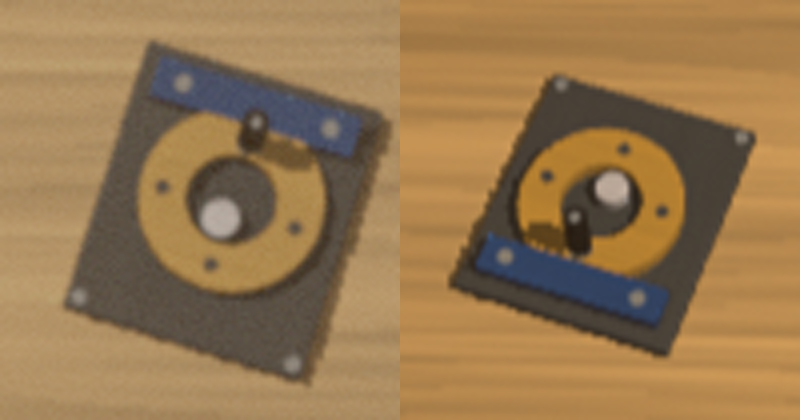

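Both views show the flat along the bar. I'll do a numeric check of knob, disc centre and heading, plus an enlarged view of the contact line.

Run:
```python
from h import *
a=load('top_' if 0 else 't6');b=load('s6')
T=lambda x,y,z:ray(a,(x+.5)/4+264.5,(y+.5)/4+79.5,z)
S=lambda x,y,z:ray(b,(x-400+.5)/4+189.5,(y+.5)/4+234.5,z)
for n,f,k,p in(("top",T,(256,121),(221,217)),("scene",S,(574,216),(612,188))):
    print(n,"knob-post jig",tojig(f(*k,56))-tojig(f(*p,20)), "post",tojig(f(*p,20)))
# brass pixels: fitted outline circle & angle of flat
hsv=cv2.cvtColor(a['color'],cv2.COLOR_RGB2HSV)
A=cv2.resize(a['color'][90:130,285:370],None,fx=9,fy=9,interpolation=2)
B=cv2.resize(b['color'][270:325,195:280],None,fx=9,fy=4.5,interpolation=2) if 0 else cv2.resize(b['color'][285:320,200:285],None,fx=9,fy=6,interpolation=2)
cv2.imwrite('pics/m7.png',np.vstack([A[:,:765],B[:,:765]])[:,:,::-1])
```

```text
top knob-post jig [42.85620865 -2.24675831] post [1.89205753 0.3801816 ]
scene knob-post jig [41.20397969 -3.23158811] post [ 4.91430894 -0.04055581]
```

View pics/m7.png

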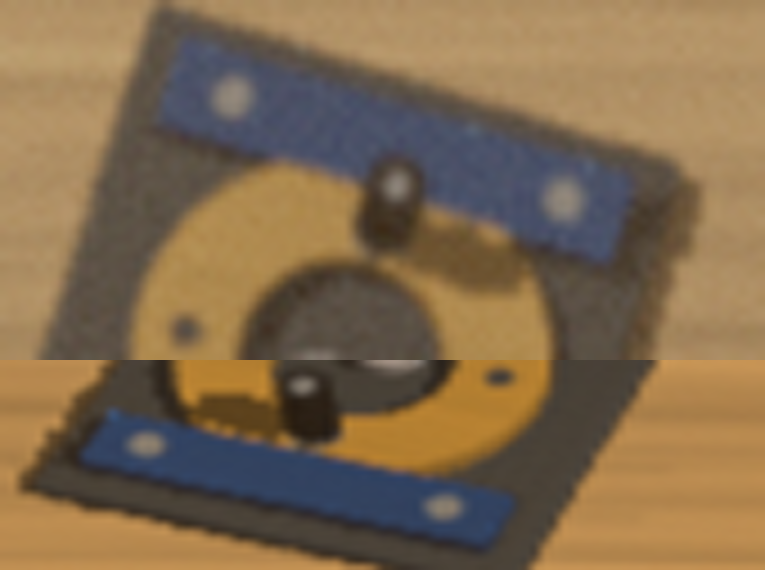

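```bash
python3 -c "
from workcell import job_done
print(job_done())"
```

```text
the job is handed in; nothing more can be done
None
```

The brass disc is home with its flat against the blue bar, and I handed the job in at about 10.9 s. I pinched its knob, turned it about 59° clear of the bar, pressed it flush, let go and backed the arm away.

- **Fit:** the enlarged top and scene views show no gap between flat and bar. The top view puts the knob at x = 42.9 mm, y = -2.2 mm from the post; the target was 43 and near 0.
- **Disagreement:** the scene view gave x = 41.2 mm, y = -3.2 mm. It also put the post about 3 mm away from where the top view did, so I put that down to calibration and my pixel readings.
- **Forces:** the readings at the end of each move reached about 6 N while pressing, and near zero after release.
- **Steel disc:** the arm never went near it, though I did not compare its pose before and after.

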